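# Take the pill caddy stacks apart for refilling

### The arm

A 6-joint arm with a two-finger parallel gripper is mounted at the origin on the work surface. World frame = base frame: x ahead of the robot, y to its left, z up, the work surface at z = 0. Lengths are in m, angles in rad, forces in N, time in s.
With the tool pointing down it reaches from about 0.375 to 0.975 m from the base axis. Payload 3.8 kg.
Tool frame: the origin (TCP) lies on the centre line of the jaws, within the pads' length; the fingertips stand arm.tip_extent ahead of it and the grasp point (between the pads) lies 5 mm behind it (arm.tip_extent is the distance from the TCP to the fingertips, in m); z points along the fingers, y is the line along which they close (so a half turn about z gives the same grasp; the last joint's range is limited). The gripper opens to 88 mm and grips with 3 to 60 N. Pads are 18 mm wide; open, the fingers measure 123 mm over their backs; the gripper's body (75 mm by 187 mm) begins 45 mm behind the grasp point.
Start: joints at [1.284, 0.264, 1.604, -0, 1.274, -0.037], TCP at [0.167, 0.654, 0.253] pointing down, gripper open.
Joint ranges: [-2.63, 2.63], [-0.94, 2.18], [0.31, 2.57], [-1.31, 4.45], [0, 2.66], [-2.55, 2.55]. Speed limits (rad/s): [2.57, 2.57, 3.14, 3.14, 3.14, 3.14].

### API

Orientations are given as a unit quaternion [w, x, y, z].
In Python, from plant import arm gives the robot as it stands. The module is installed in compiled form; this text tells all that it offers.
- The arm moves only by the shell command python3 -m creep [FORCE], which reads ROWS from standard input. ROWS is one flat JSON list of numbers that holds 1 to 8 rows one after another, with no inner brackets; each row has 7 numbers: the finger opening in m, then dx, dy, dz in shares of 0.4 m (1.0 is 0.4 m), then a rotation vector rx, ry, rz in normalised numbers (1 is 4 rad); each row shifts and turns the commanded pose from where the row before left it, along the tool's axes as they then stand; what a row does not reach is not made up. A row lasts 1/12 s, in which the tool goes at most 0.0417 m and 0.125 rad, less where a joint would pass 70% of its speed; a pose out of reach is approached as far as the arm can. The fingers move at their own pace and stop on an object; FORCE is the grip in N (left out, the last holds). Time passes only in rows, so rows that do not move let the fingers close. It prints the time, the measured TCP pose, the force, the opening and the grip force at its end. No shift or turn number may pass 1 either way. Input that does not fit is refused with a message, and nothing moves.
- arm.sense(): the state, without advancing time (a new reading comes with each control period).
- arm.camera(name): name is "scene" or "top"; returns a dict with "frame" (400x640x3 uint8, red, green, blue), "intrinsics" (3x3 intrinsics, pixels), "distortion" ([k1, k2, p1, p2, k3] as OpenCV has them; the pictures are not rectified), "eye" and "rotation" of the camera in the world. Camera axes: x right, y up, looking along -z (the intrinsics and any distortion apply to the point x, -y, -z); pixel columns grow to the right and rows downward; lengths in m; the calibration is good to about 2 mm. A picture is of the moment at which its call begins. There is no depth.
- arm.sign_off(): hands the job in; it is judged then, once.
The state is a dict: "time_s": time; "qpos": joint angles; "dq": joint speeds; "joint_efforts": joint torques, N m; "tcp_pos": TCP position; "ee_rot": TCP orientation; "wrist_force": force on the tool from outside, world axes, zero at the start; "torque": the same for the moment, N m; "grip_width": finger opening in m; "grip_force": force on a finger pad.
Only numpy, scipy, OpenCV 4.12 (cv2) and the standard library are available. Lean on these libraries where they do the work, as an engineer would, in place of code of your own. Each camera call takes 0.05 s, during which the arm holds its last target. There are 200 camera calls.

### The job

Unstack the two pill-caddy stacks on the steel tray for refilling: lift the tiers off one at a time and set each, upright and centred, on the coaster of its own colour. Set them down rather than dropping them, let go of them all, and leave the brown cup and the clear jar standing where they are.

Things in the scene. Friction and masses are not known exactly. Their poses are not given: they have to be found in the camera images.
- yellow_tier: Large caddy tier: round open white dish, straight sides, diameter 68 mm, 34 mm high, about 90 g, top 14 mm a yellow collar. In its 58 mm wide, 14 mm deep recess a small tier (green or purple) stands loosely: 4 mm play, no catch. Starts on the floor of the round steel tray (4 mm above the table). Grip across the diameter, any yaw. Origin: centre of its underside, z up.
- blue_tier: Large caddy tier: round open white dish, straight sides, diameter 68 mm, 34 mm high, about 90 g, top 14 mm a blue collar. In its 58 mm wide, 14 mm deep recess a small tier (green or purple) stands loosely: 4 mm play, no catch. Starts on the floor of the round steel tray (4 mm above the table). Grip across the diameter, any yaw. Origin: centre of its underside, z up.
- green_tier: Small caddy tier: round open white cup, straight sides, diameter 50 mm, 44 mm high, about 60 g, top 12 mm a green collar, green inner floor. Starts nested in the yellow or the blue large tier, its underside 20 mm above that one's, its upper 30 mm clear above that one's rim. Grip across the diameter, any yaw. Origin: centre of its underside, z up.
- purple_tier: Small caddy tier: round open white cup, straight sides, diameter 50 mm, 44 mm high, about 60 g, top 12 mm a purple collar, purple inner floor. Starts nested in the yellow or the blue large tier, its underside 20 mm above that one's, its upper 30 mm clear above that one's rim. Grip across the diameter, any yaw. Origin: centre of its underside, z up.
- yellow_coaster: Flat round yellow coaster, 90 mm diameter, 4 mm thick, fixed on the table to the left or right of the tray, the place of the yellow tier. Coasters are at least 120 mm apart centre to centre. Origin: centre of its underside on the table; top face 4 mm above.
- blue_coaster: Flat round blue coaster, 90 mm diameter, 4 mm thick, fixed on the table to the left or right of the tray, the place of the blue tier. Coasters are at least 120 mm apart centre to centre. Origin: centre of its underside on the table; top face 4 mm above.
- green_coaster: Flat round green coaster, 90 mm diameter, 4 mm thick, fixed on the table to the left or right of the tray, the place of the green tier. Coasters are at least 120 mm apart centre to centre. Origin: centre of its underside on the table; top face 4 mm above.
- purple_coaster: Flat round purple coaster, 90 mm diameter, 4 mm thick, fixed on the table to the left or right of the tray, the place of the purple tier. Coasters are at least 120 mm apart centre to centre. Origin: centre of its underside on the table; top face 4 mm above.
- cup: Rust-brown glazed cup without handle, 68 mm mouth diameter, 68 mm high, loose. Upright on the tray (fixed, 300 mm across, rim 12 mm high). The two stacks stand 70 mm either side of the tray's centre; cup and jar stand 85 to 105 mm from it, either side at right angles to the stacks' line. Origin: centre of its underside.
- jar: Clear plastic screw-top jar with lid, 52 mm diameter, 72 mm high, loose. Upright on the tray (fixed, 300 mm across, rim 12 mm high). The two stacks stand 70 mm either side of the tray's centre; cup and jar stand 85 to 105 mm from it, either side at right angles to the stacks' line. Origin: centre of its underside.
There are look-alikes about, which are no part of the job. There is more than one size of the purple_coaster; the job needs the largest.

How it is judged:
At the end, for the whole second after the job is handed in: Each of the four tiers stands upright (within 0.1 rad) and at rest on the coaster of its own colour, its centre within 12 mm of the coaster's centre, resting on the coaster's top, released; the cup and the jar stand upright within 25 mm of where they began (horizontal distance between yellow_tier and yellow_coaster below 0.012 m and z of yellow_tier in the frame of yellow_coaster between 0.001 and 0.007 m and angle between each of yellow_tier, blue_tier, green_tier, purple_tier's own z axis and vertical below 0.1 rad and linear speed of each of yellow_tier, blue_tier, green_tier, purple_tier below 0.01 m/s and angular speed of each of yellow_tier, blue_tier, green_tier, purple_tier below 0.1 rad/s and contact force between the fingers and yellow_tier below 0.01 N and horizontal distance between blue_tier and blue_coaster below 0.012 m and z of blue_tier in the frame of blue_coaster between 0.001 and 0.007 m and contact force between the fingers and blue_tier below 0.01 N and horizontal distance between green_tier and green_coaster below 0.012 m and z of green_tier in the frame of green_coaster between 0.001 and 0.007 m and contact force between the fingers and green_tier below 0.01 N and horizontal distance between purple_tier and purple_coaster below 0.012 m and z of purple_tier in the frame of purple_coaster between 0.001 and 0.007 m and contact force between the fingers and purple_tier below 0.01 N and distance of each of cup, jar from where it was at the start of the episode below 0.025 m and angle between each of cup, jar's own z axis and vertical below 0.15 rad); the robot touches nothing.
It fails at once if the cup is shoved (more than 25 mm) or tipped over (distance of cup from where it was at the start of the episode above 0.025 m or angle between cup's own z axis and vertical above 0.5 rad).
It fails at once if the jar is shoved (more than 25 mm) or tipped over (distance of jar from where it was at the start of the episode above 0.025 m or angle between jar's own z axis and vertical above 0.5 rad).
It fails at once if a large tier is carried off (more than 40 mm) with a small tier still nested in it ((distance of yellow_tier from where it was at the start of the episode above 0.04 m and distance between yellow_tier and green_tier below 0.035 m) or (distance of yellow_tier from where it was at the start of the episode above 0.04 m and distance between yellow_tier and purple_tier below 0.035 m) or (distance of blue_tier from where it was at the start of the episode above 0.04 m and distance between blue_tier and green_tier below 0.035 m) or (distance of blue_tier from where it was at the start of the episode above 0.04 m and distance between blue_tier and purple_tier below 0.035 m)).
It fails at once if a tier is dropped (falls free of the fingers at over 0.7 m/s, about 25 mm of fall) ((linear speed of yellow_tier above 0.7 m/s and contact force between the fingers and yellow_tier below 0.01 N) or (linear speed of blue_tier above 0.7 m/s and contact force between the fingers and blue_tier below 0.01 N) or (linear speed of green_tier above 0.7 m/s and contact force between the fingers and green_tier below 0.01 N) or (linear speed of purple_tier above 0.7 m/s and contact force between the fingers and purple_tier below 0.01 N)).
It also fails if it takes over 120 s, if anything falls off the work surface, if the arm or the gripper's body presses on something with over 40 N, if the wrist force passes 120 N, or if a joint passes its speed limit or range.

## Working session

There is one attempt and no reset: what is moved stays moved. The work goes in short steps, Python scripts to look and compute and a shell command to move; the robot and the scene stay as the last step left them, time stands still between calls to the robot, and variables do not carry over. Pictures are saved under pics/ and viewed, at most 14 in all, crops included, and the job is handed in when it is done.

```bash
mkdir -p pics; python3 - <<'E'
from plant import arm
import cv2,numpy as np
print(arm.sense(), arm.tip_extent)
for n in("scene","top"):
    c=arm.camera(n); np.savez(n+"0.npz",**c)
    cv2.imwrite(f"pics/{n}0.png",c["frame"][:,:,::-1])
    print(n,c["intrinsics"],c["distortion"],c["eye"],c["rotation"])
E
```

```text
{'time_s': 0.0, 'qpos': array([ 1.28406546e+00,  2.64737199e-01,  1.60532606e+00,  1.71164205e-06,
        1.27367775e+00, -3.69179409e-02]), 'dq': array([-1.27300433e-03, -8.83080776e-04, -4.78571625e-04, -8.73221566e-04,
       -9.36906789e-05,  2.08640919e-03]), 'joint_efforts': array([ 1.75672041e-03, -5.02107310e+01, -3.56880212e+01,  7.31167383e-02,
        2.89564719e-02, -1.76211111e-04]), 'tcp_pos': array([0.16670378, 0.6534179 , 0.25142459]), 'ee_rot': array([-1.73877704e-04,  1.24582105e-01,  9.92208721e-01, -1.06001086e-03]), 'wrist_force': array([-0.12924352, -0.58532921,  0.5093717 ]), 'torque': array([ 0.01279686, -0.03615737,  0.05090184]), 'grip_force': 0.0, 'grip_width': 0.08777435552927221} 0.014
scene [[467.14450699   0.         320.1540174 ]
 [  0.         467.14450699 199.63342276]
 [  0.           0.           1.        ]] [-0.13393046  0.          0.          0.          0.        ] [1.23293865 0.15667723 0.77984426] [0.59054676 0.23567638 0.29352628 0.71383015]
top [[519.47358369   0.         314.82823685]
 [  0.         519.47358369 192.71870164]
 [  0.           0.           1.        ]] [-0.13953714  0.          0.          0.          0.        ] [0.32379008 0.03843185 1.2314764 ] [ 0.71061425  0.06734637 -0.06886913 -0.69695688]
```

View pics/scene0.png

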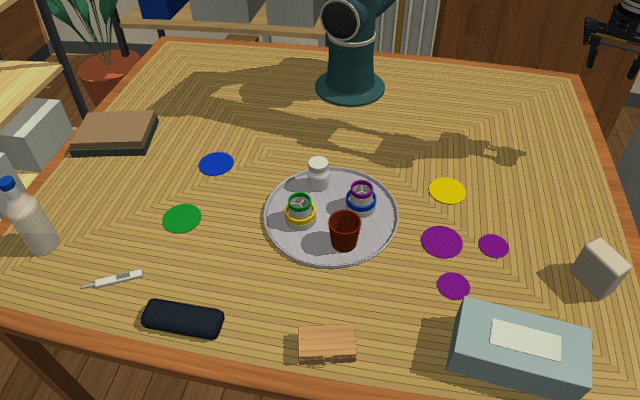

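View pics/top0.png

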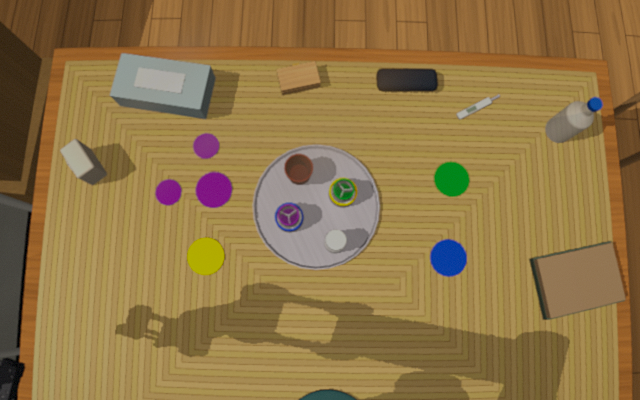

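The scene view shows yellow+green stacked at (300,210), blue+purple at (360,198), the cup at (345,230) and the jar at (318,172). The top view has the same stacks at (343,192) and (289,216).

In the top view the purple discs are at (214,190), (169,192) and (206,146). The one at (214,190) looks largest, so it fits the description. I'll measure their diameters and confirm it in a crop.

```bash
cat > h.py <<'E'
import cv2,numpy as np
from scipy.optimize import least_squares
from scipy.spatial.transform import Rotation as R
H={"yellow":(24,34),"green":(48,75),"blue":(108,124),"purple":(140,160)}
def grab(tag):
    from plant import arm
    out={}
    for n in("scene","top"):
        out[n]=arm.camera(n); cv2.imwrite(f"pics/{n}{tag}.png",out[n]["frame"][:,:,::-1]); np.savez(n+tag+".npz",**out[n])
    return out
def load(tag): return {n:dict(np.load(n+tag+".npz")) for n in("scene","top")}
def proj(c,P):
    M=R.from_quat(c["rotation"],scalar_first=True).as_matrix()
    q=(np.asarray(P)-c["eye"])@M*[1,-1,-1]
    return cv2.projectPoints(q.reshape(-1,1,3),np.zeros(3),np.zeros(3),c["intrinsics"],c["distortion"])[0].reshape(-1,2)
def mask(c,col,smin=110,vmin=40):
    h=cv2.cvtColor(c["frame"],cv2.COLOR_RGB2HSV); lo,hi=H[col]
    if col=="yellow": smin=200
    return cv2.inRange(h,(lo,smin,vmin),(hi,255,255))
def blobs(c,col,amin=25):
    n,l,s,ce=cv2.connectedComponentsWithStats(mask(c,col))
    return [(l==i) for i in range(1,n) if s[i,4]>=amin]
def hull(ms):
    p=cv2.findNonZero(ms.astype(np.uint8)); return cv2.convexHull(p).reshape(-1,2).astype(np.float32)
def cen(h):
    m=cv2.moments(h.reshape(-1,1,2).astype(np.float32)); return np.array([m["m10"],m["m01"]])/m["m00"],m["m00"]
T=np.linspace(0,2*np.pi,72,endpoint=False)
def cyl(x,y,z,r,h): # z = top
    return np.vstack([np.c_[x+r*np.cos(T),y+r*np.sin(T),np.full(72,a)] for a in(z,z-h)])
def solve(ims,ce,r,h,x0=(.55,0,.03)):
    f=lambda v:np.concatenate([cen(cv2.convexHull(proj(ims[n],cyl(*v,r,h)).astype(np.float32)))[0]-ce[n] for n in ce])
    s=least_squares(f,x0,diff_step=1e-3,x_scale=.1); return s.x,s.fun
E
python3 - <<'E'
from h import *
ims=load("0")
for n in ims:
  for col in H:
    for b in blobs(ims[n],col):
      ce,a=cen(hull(b)); x,y,w,h=cv2.boundingRect(b.astype(np.uint8)); print(n,col,ce.round(1),"bbox",w,h,"area",int(b.sum()),int(a))
a=ims["scene"]["frame"][150:310,410:520,::-1]; b=ims["scene"]["frame"][150:270,260:400,::-1]
a=cv2.resize(a,None,fx=3,fy=3,interpolation=2); b=cv2.resize(b,None,fx=3.3,fy=3.3,interpolation=2)
o=np.zeros((480,800,3),np.uint8); o[:a.shape[0],:a.shape[1]]=a; o[:b.shape[0],335:335+b.shape[1]]=b
cv2.imwrite("pics/crop0.png",o)
E
```

```text
scene yellow [446.9 190.4] bbox 37 26 area 764 731
scene yellow [301.6 214.4] bbox 29 21 area 95 344
scene green [58.4 10.3] bbox 24 24 area 290 278
scene green [80.8  8. ] bbox 21 21 area 215 228
scene green [106.9   8.6] bbox 17 23 area 239 239
scene green [299.2 201.6] bbox 23 20 area 217 348
scene green [181.4 218. ] bbox 38 29 area 882 845
scene blue [159.9   8.3] bbox 50 20 area 654 713
scene blue [215.7 163.4] bbox 35 24 area 634 611
scene blue [  6.7 183. ] bbox 16 15 area 185 173
scene blue [360.4 200.2] bbox 30 22 area 207 509
scene purple [361.4 188.9] bbox 22 19 area 199 319
scene purple [441.6 241.7] bbox 42 32 area 1037 1005
scene purple [493.3 245.6] bbox 30 24 area 548 524
scene purple [453.3 285.6] bbox 33 28 area 685 662
top yellow [340.5 199.4] bbox 24 14 area 59 180
top yellow [205.3 255.7] bbox 38 38 area 1122 1091
top green [451.2 178.6] bbox 35 34 area 926 898
top green [343.3 189.1] bbox 21 21 area 184 321
top blue [594.5 104. ] bbox 14 13 area 53 130
top blue [288.7 216.7] bbox 28 28 area 114 597
top blue [448.  257.4] bbox 35 37 area 1026 993
top purple [205.8 145.5] bbox 25 24 area 480 453
top purple [213.4 189.4] bbox 36 36 area 996 968
top purple [168.  191.9] bbox 25 25 area 510 481
top purple [288.  214.5] bbox 22 22 area 202 342
top purple [288.1 210.5] bbox 9 4 area 27 18
```

View pics/crop0.png

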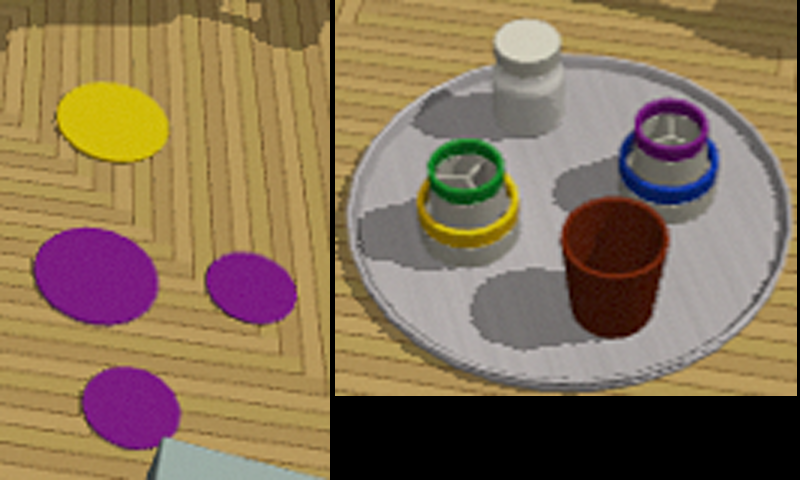

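The crop shows the tray stacks, purple in blue and green in yellow, plus the yellow coaster and three purple discs. The disc at scene (442,242), top (213,189), is clearly the largest: 42 px wide against 30 and 33. So that is the purple coaster. Next I'll triangulate.

```bash
python3 - <<'E'
from h import *
ims=load("0")
near={"yellow_coaster":((447,190),(205,256),.045,.004),"green_coaster":((181,218),(451,179),.045,.004),"blue_coaster":((216,163),(448,257),.045,.004),
"purple_coaster":((442,242),(213,189),.045,.004),"green_tier":((299,202),(343,189),.025,.012),"purple_tier":((361,189),(288,214),.025,.012),"blue_tier":((360,200),(289,217),.034,.014)}
from itertools import product
for k,(s,t,r,h) in near.items():
    ce={}
    for n,p in(("scene",s),("top",t)):
        ce[n]=min((cen(hull(b))[0] for b in blobs(ims[n],k.split("_")[0])),key=lambda q:np.hypot(*(q-p)))
    v,f=solve(ims,ce,r,h); print(k,v.round(4),"res",f.round(2))
# cup/jar: hand picked rim centres
M=lambda a,b:{"scene":np.array(a),"top":np.array(b)}
print("cup rim",solve(ims,M((345,220),(298,167.5)),.034,.001)[0].round(3)); print("jar lid",solve(ims,M((318,163),(336,240)),.022,.001)[0].round(3))
E
```

```text
yellow_coaster [0.4067 0.2949 0.0054] res [-0.08  0.   -0.08 -0.  ]
green_coaster [ 0.6058 -0.2953  0.0051] res [-0.06 -0.01 -0.06  0.02]
blue_coaster [ 0.4133 -0.282   0.0049] res [-0.09 -0.01 -0.08  0.02]
purple_coaster [0.5674 0.2843 0.0051] res [-0.09  0.   -0.1  -0.  ]
green_tier [ 0.5621 -0.0273  0.068 ] res [ 0.05  0.    0.05 -0.01]
purple_tier [0.5005 0.0982 0.0688] res [-0.06 -0.   -0.06  0.01]
blue_tier [0.5006 0.098  0.0346] res [-0.01 -0.   -0.02  0.  ]
cup rim [0.608 0.078 0.076]
jar lid [ 0.443 -0.011  0.072]
```

Purple is in blue and green is in yellow. The measured heights agree with the text. I'll use one yaw throughout, with the jaws closing along the stacks' line (-64°) and away from the cup and jar. First a small helper for the offset in tool axes, then the move over the purple stack.

The manual's scale: shifts go in shares of 0.4 m and turns go in shares of 4 rad. Converting my numbers, -0.0288 m / 0.4 = -0.072, -0.0285 m / 0.4 = -0.0713.

```bash
cat > d.py <<'E'
import sys,numpy as np
from plant import arm
from scipy.spatial.transform import Rotation as R
s=arm.sense(); r=R.from_quat(s["ee_rot"],scalar_first=True); M=r.as_matrix()
t=np.array([float(a) for a in sys.argv[1:4]])
print("delta tool",(M.T@(t-s["tcp_pos"])).round(4))
W=np.array([[.898,.440,0],[.440,-.898,0],[0,0,-1.]]).T
print("rotvec",(r.inv()*R.from_matrix(W)).as_rotvec().round(4),"pos",s["tcp_pos"].round(4),"q",s["qpos"].round(2),"w",round(s["grip_width"],4),"gf",round(s["grip_force"],1),"F",s["wrist_force"].round(1),"t",round(s["time_s"],1))
E
echo '[0.088, -0.072, -0.0713, 0, 0, 0, 0, 0.088, -0.072, -0.0713, 0, 0, 0, 0, 0.088, -0.072, -0.0713, 0, 0, 0, 0, 0.088, -0.072, -0.0713, 0, 0, 0, 0, 0.088, -0.072, -0.0713, 0, 0, 0, 0, 0.088, -0.072, -0.0713, 0, 0, 0, 0, 0.088, -0.072, -0.0713, 0, 0, 0, 0, 0.088, -0.072, -0.0713, 0, 0, 0, 0]' | python3 -m creep 20
echo '[0.088, -0.072, -0.0713, 0, 0, 0, 0, 0.088, -0.072, -0.0713, 0, 0, 0, 0, 0.088, -0.072, -0.0713, 0, 0, 0, 0, 0.088, -0.072, -0.0713, 0, 0, 0, 0, 0.088, -0.072, -0.0713, 0, 0, 0, 0, 0.088, -0.072, -0.0713, 0, 0, 0, 0, 0.088, -0.072, -0.0713, 0, 0, 0, 0, 0.088, -0.072, -0.0713, 0, 0, 0, 0]' | python3 -m creep
python3 d.py 0.5005 0.098 0.15
```

```text
time_s: 0.77
tcp_pos: [0.334, 0.3742, 0.2523]
ee_rot: [-0.0, 0.124, 0.992, -0.0]
wrist_force: [0.6, 0.9, 0.1]
grip_width: 0.088
grip_force: 0.0
time_s: 1.43
tcp_pos: [0.501, 0.0963, 0.2525]
ee_rot: [-0.0, 0.125, 0.992, 0.0]
wrist_force: [-0.2, -0.3, 0.4]
grip_width: 0.0882
grip_force: 0.0
delta tool [0.0008 0.0015 0.1025]
rotvec [-3.000e-04 -2.000e-04  2.436e+00] pos [0.501  0.0963 0.2525] q [ 0.14 -0.05  1.95  0.    1.24 -1.18] w 0.0882 gf 0.0 F [-0.2 -0.3  0.4] t 1.4
```

To row units: 0.01 m / 0.4 = 0.025, 0.12 rad / 4 = 0.03.

```bash

echo '[0.088, 0, 0, 0.025, 0, 0, 0.03, 0.088, 0, 0, 0.025, 0, 0, 0.03, 0.088, 0, 0, 0.025, 0, 0, 0.03, 0.088, 0, 0, 0.025, 0, 0, 0.03, 0.088, 0, 0, 0.025, 0, 0, 0.03, 0.088, 0, 0, 0.025, 0, 0, 0.03, 0.088, 0, 0, 0.025, 0, 0, 0.03, 0.088, 0, 0, 0.025, 0, 0, 0.03]' | python3 -m creep >/dev/null
echo '[0.088, 0, 0, 0, 0, 0, 0.03, 0.088, 0, 0, 0, 0, 0, 0.03, 0.088, 0, 0, 0, 0, 0, 0.03, 0.088, 0, 0, 0, 0, 0, 0.03, 0.088, 0, 0, 0, 0, 0, 0.03, 0.088, 0, 0, 0, 0, 0, 0.03, 0.088, 0, 0, 0, 0, 0, 0.03, 0.088, 0, 0, 0, 0, 0, 0.03]' | python3 -m creep >/dev/null
echo '[0.088, 0, 0, 0, 0, 0, 0.03, 0.088, 0, 0, 0, 0, 0, 0.03, 0.088, 0, 0, 0, 0, 0, 0.03, 0.088, 0, 0, 0, 0, 0, 0.03, 0.088, 0, 0, 0, 0, 0, 0.009, 0.088, 0, 0, 0, 0, 0, 0]' | python3 -m creep >/dev/null
python3 d.py 0.5005 0.098 0.057
```

```text
delta tool [0.0003 0.0003 0.1152]
rotvec [-0.0002  0.0009 -0.0006] pos [0.5002 0.0982 0.1722] q [ 0.15  0.02  2.04 -0.    1.09  1.26] w 0.0878 gf 0.0 F [ 0.4 -0.1  0. ] t 3.3
```

To row units: 0.025 m / 0.4 = 0.0625, 0.02 m / 0.4 = 0.05.

```bash

echo '[0.088, 0, 0, 0.0625, 0, 0, 0, 0.088, 0, 0, 0.0625, 0, 0, 0, 0.088, 0, 0, 0.0625, 0, 0, 0, 0.088, 0, 0, 0.05, 0, 0, 0, 0.088, 0, 0, 0.03, 0, 0, 0, 0.088, 0, 0, 0.02, 0, 0, 0, 0.088, 0, 0, 0, 0, 0, 0, 0.088, 0, 0, 0, 0, 0, 0]' | python3 -m creep 
python3 d.py 0.5005 0.098 0.057
echo '[0.04, 0, 0, 0, 0, 0, 0, 0.04, 0, 0, 0, 0, 0, 0, 0.04, 0, 0, 0, 0, 0, 0, 0.04, 0, 0, 0, 0, 0, 0, 0.04, 0, 0, 0, 0, 0, 0, 0.04, 0, 0, 0, 0, 0, 0]' | python3 -m creep 15
```

```text
time_s: 3.93
tcp_pos: [0.5009, 0.0983, 0.058]
ee_rot: [0.0, 0.974, 0.226, 0.0]
wrist_force: [-0.5, 0.5, 0.9]
grip_width: 0.0876
grip_force: 0.0
delta tool [-0.0005  0.0001  0.001 ]
rotvec [ 0.     -0.0001  0.0006] pos [0.5009 0.0983 0.058 ] q [ 0.15  0.16  2.12 -0.    0.85  1.26] w 0.0876 gf 0.0 F [-0.5  0.5  0.9] t 3.9
time_s: 4.43
tcp_pos: [0.5008, 0.0983, 0.058]
ee_rot: [0.0, 0.974, 0.226, 0.0]
wrist_force: [-0.7, -0.6, 2.6]
grip_width: 0.0502
grip_force: 14.0
```

Gripped at 50.2 mm. I'll lift straight up, slowly while it clears the recess.

To row units: -0.02 m / 0.4 = -0.05, -0.015 m / 0.4 = -0.0375.

```bash

echo '[0.04, 0, 0, -0.0125, 0, 0, 0, 0.04, 0, 0, -0.025, 0, 0, 0, 0.04, 0, 0, -0.0375, 0, 0, 0, 0.04, 0, 0, -0.05, 0, 0, 0, 0.04, 0, 0, -0.05, 0, 0, 0, 0.04, 0, 0, -0.025, 0, 0, 0, 0.04, 0, 0, 0, 0, 0, 0]' | python3 -m creep 
python3 d.py 0.5674 0.2843 0.06
```

```text
time_s: 5.02
tcp_pos: [0.503, 0.0987, 0.1413]
ee_rot: [0.0, 0.974, 0.226, 0.003]
wrist_force: [0.6, 0.2, -0.1]
grip_width: 0.05
grip_force: 15.0
delta tool [ 0.139  -0.1385  0.0818]
rotvec [ 0.002  -0.0061  0.0002] pos [0.503  0.0987 0.1413] q [0.15 0.05 2.06 0.   1.02 1.26] w 0.05 gf 15.0 F [ 0.6  0.2 -0.1] t 5.0
```

To row units: -0.025 m / 0.4 = -0.0625, -0.02 m / 0.4 = -0.05.

```bash

echo '[0.04, 0.025, -0.025, 0, 0, 0, 0, 0.04, 0.05, -0.05, 0, 0, 0, 0, 0.04, 0.0625, -0.0625, 0, 0, 0, 0, 0.04, 0.0625, -0.0625, 0, 0, 0, 0, 0.04, 0.0625, -0.0625, 0, 0, 0, 0, 0.04, 0.05, -0.05, 0, 0, 0, 0, 0.04, 0.035, -0.0338, 0, 0, 0, 0, 0.04, 0, 0, 0, 0, 0, 0]' | python3 -m creep >/dev/null
python3 d.py 0.5674 0.2843 0.06
python3 - <<'E'
from h import *
ims=grab("1")
a=ims["scene"]["frame"][140:290,250:510,::-1]
cv2.imwrite("pics/c1.png",cv2.resize(a,None,fx=3,fy=3,interpolation=2))
E
```

```text
delta tool [0.0008 0.0048 0.0758]
rotvec [-0.0014  0.0005  0.0031] pos [0.5646 0.2882 0.1358] q [0.43 0.28 1.81 0.   1.05 1.54] w 0.05 gf 15.0 F [ 1.2  0.1 -0.2] t 5.7
```

View pics/c1.png

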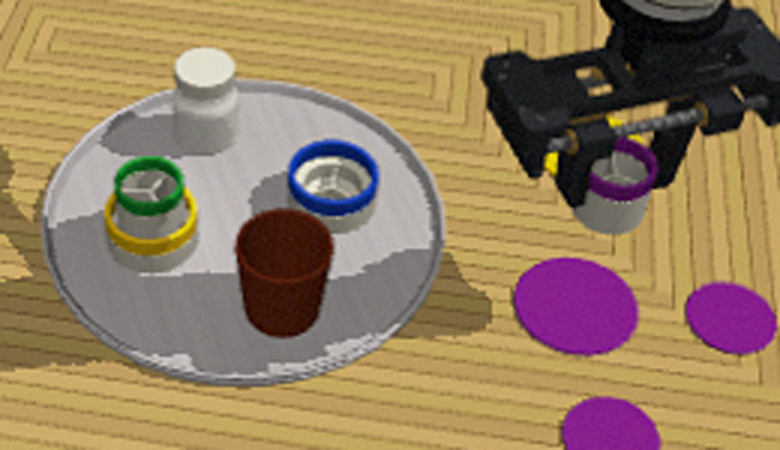

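The purple tier hangs upright in the gripper (crop 610,185). The blue tier is left standing, and the cup and jar are undisturbed. Now I'll lower it.

To row units: 0.025 m / 0.4 = 0.0625, 0.02 m / 0.4 = 0.05.

```bash

echo '[0.04, 0.0025, 0.0125, 0.05, 0, 0, 0, 0.04, 0, 0, 0.0625, 0, 0, 0, 0.04, 0, 0, 0.05, 0, 0, 0, 0.04, 0, 0, 0.0375, 0, 0, 0, 0.04, 0, 0, 0.025, 0, 0, 0, 0.04, 0, 0, 0.0075, 0, 0, 0, 0.04, 0, 0, 0, 0, 0, 0, 0.04, 0, 0, 0, 0, 0, 0]' | python3 -m creep >/dev/null
python3 d.py 0.5674 0.2843 0.038
```

```text
delta tool [ 0.0016 -0.0045  0.0073]
rotvec [ 0.0001 -0.0006 -0.0002] pos [0.5679 0.2796 0.0453] q [ 0.42  0.38  1.86 -0.    0.89  1.53] w 0.05 gf 15.0 F [ 0.1 -0.   0.9] t 6.5
```

To row units: -0.0045 m / 0.4 = -0.0113, 0.0016 m / 0.4 = 0.004.

```bash

echo '[0.04, 0.004, -0.0113, 0.005, 0, 0, 0, 0.04, 0, 0, 0.005, 0, 0, 0, 0.04, 0, 0, 0.0025, 0, 0, 0, 0.04, 0, 0, 0, 0, 0, 0, 0.04, 0, 0, 0, 0, 0, 0, 0.04, 0, 0, 0, 0, 0, 0]' | python3 -m creep >/dev/null
python3 d.py 0.5674 0.2843 0.038
echo '[0.04, 0, 0, 0.0025, 0, 0, 0, 0.04, 0, 0, 0.0025, 0, 0, 0, 0.04, 0, 0, 0, 0, 0, 0, 0.04, 0, 0, 0, 0, 0, 0]' | python3 -m creep >/dev/null
python3 d.py 0.5674 0.2843 0.038
```

```text
delta tool [0.0001 0.0004 0.0019]
rotvec [ 0.     -0.0003  0.0003] pos [0.5671 0.2846 0.0399] q [ 0.43  0.39  1.86 -0.    0.89  1.54] w 0.0502 gf 15.0 F [ 0.1 -0.3  0.3] t 7.0
delta tool [0.0001 0.0003 0.0001]
rotvec [ 0.     -0.0003  0.0002] pos [0.5672 0.2846 0.0381] q [0.43 0.39 1.86 0.   0.88 1.54] w 0.05 gf 15.0 F [-1.4 -0.5  2.7] t 7.3
```

Contact is beginning (Fz 2.7 N). I'll open gently, then rise.

To row units: 0.0005 m / 0.4 = 0.0013.

```bash

echo '[0.04, 0, 0, 0.0013, 0, 0, 0, 0.052, 0, 0, 0, 0, 0, 0, 0.056, 0, 0, 0, 0, 0, 0, 0.065, 0, 0, 0, 0, 0, 0, 0.088, 0, 0, 0, 0, 0, 0, 0.088, 0, 0, 0, 0, 0, 0, 0.088, 0, 0, 0, 0, 0, 0, 0.088, 0, 0, 0, 0, 0, 0]' | python3 -m creep
echo '[0.088, 0, 0, -0.0375, 0, 0, 0, 0.088, 0, 0, -0.0625, 0, 0, 0, 0.088, 0, 0, -0.0625, 0, 0, 0, 0.088, 0, 0, -0.0625, 0, 0, 0, 0.088, 0, 0, -0.0625, 0, 0, 0, 0.088, 0, 0, -0.025, 0, 0, 0, 0.088, 0, 0, 0, 0, 0, 0]' | python3 -m creep >/dev/null
python3 d.py 0.5621 -0.0273 0.058
```

```text
time_s: 7.95
tcp_pos: [0.567, 0.2845, 0.0371]
ee_rot: [-0.0, 0.974, 0.226, -0.0]
wrist_force: [-1.5, -0.6, -0.1]
grip_width: 0.087
grip_force: 0.0
delta tool [-0.1448  0.2777  0.107 ]
rotvec [ 0.0002 -0.0067  0.0002] pos [0.5692 0.2855 0.1659] q [ 0.43  0.25  1.78 -0.    1.1   1.54] w 0.0878 gf 0.0 F [-0.1 -0.3 -0.2] t 8.5
```

To row units: 0.0347 m / 0.4 = 0.0868, -0.0177 m / 0.4 = -0.0443.

```bash

echo '[0.088, -0.0443, 0.0868, 0, 0, 0, 0, 0.088, -0.0443, 0.0868, 0, 0, 0, 0, 0.088, -0.0443, 0.0868, 0, 0, 0, 0, 0.088, -0.0443, 0.0868, 0, 0, 0, 0, 0.088, -0.0443, 0.0868, 0, 0, 0, 0, 0.088, -0.0443, 0.0868, 0, 0, 0, 0, 0.088, -0.0443, 0.0868, 0, 0, 0, 0, 0.088, -0.0443, 0.0868, 0, 0, 0, 0]' | python3 -m creep >/dev/null
echo '[0.088, 0, 0, 0, 0, 0, 0, 0.088, 0, 0, 0, 0, 0, 0, 0.088, 0, 0, 0, 0, 0, 0, 0.088, 0, 0, 0, 0, 0, 0]' | python3 -m creep >/dev/null
python3 d.py 0.5621 -0.0273 0.057
```

```text
delta tool [0.     0.0017 0.1041]
rotvec [-0.0013  0.0012  0.0012] pos [ 0.5615 -0.0258  0.1611] q [-0.09  0.13  1.94  0.    1.07  1.02] w 0.0882 gf 0.0 F [1.1 0.  0.9] t 9.5
```

To row units: 0.025 m / 0.4 = 0.0625, 0.022 m / 0.4 = 0.055.

```bash

echo '[0.088, 0, 0.0038, 0.05, 0, 0, 0, 0.088, 0, 0, 0.0625, 0, 0, 0, 0.088, 0, 0, 0.055, 0, 0, 0, 0.088, 0, 0, 0.04, 0, 0, 0, 0.088, 0, 0, 0.03, 0, 0, 0, 0.088, 0, 0, 0.0125, 0, 0, 0, 0.088, 0, 0, 0, 0, 0, 0, 0.088, 0, 0, 0, 0, 0, 0]' | python3 -m creep >/dev/null
python3 d.py 0.5621 -0.0273 0.057
```

```text
delta tool [-0.0008 -0.0009  0.0056]
rotvec [ 0.0002 -0.0004  0.0013] pos [ 0.5632 -0.0278  0.0626] q [-0.09  0.25  2.01  0.    0.89  1.02] w 0.0878 gf 0.0 F [-0.2 -0.2  0.4] t 10.2
```

To row units: 0.0045 m / 0.4 = 0.0113, -0.0008 m / 0.4 = -0.002.

```bash

echo '[0.088, -0.0015, -0.002, 0.0113, 0, 0, 0, 0.088, 0, 0, 0, 0, 0, 0, 0.04, 0, 0, 0, 0, 0, 0, 0.04, 0, 0, 0, 0, 0, 0, 0.04, 0, 0, 0, 0, 0, 0, 0.04, 0, 0, 0, 0, 0, 0, 0.04, 0, 0, 0, 0, 0, 0, 0.04, 0, 0, 0, 0, 0, 0]' | python3 -m creep 15
python3 d.py 0.5621 -0.0273 0.057
```

```text
time_s: 10.87
tcp_pos: [0.5619, -0.028, 0.0578]
ee_rot: [-0.0, 0.974, 0.226, 0.0]
wrist_force: [0.4, -0.2, 0.9]
grip_width: 0.0504
grip_force: 15.5
delta tool [ 0.0005 -0.0005  0.0008]
rotvec [ 0.     -0.0001  0.    ] pos [ 0.5619 -0.028   0.0578] q [-0.09  0.25  2.01  0.    0.88  1.02] w 0.0504 gf 15.5 F [ 0.4 -0.2  0.9] t 10.9
```

To row units: -0.02 m / 0.4 = -0.05, -0.015 m / 0.4 = -0.0375.

```bash

echo '[0.04, 0, 0, -0.0125, 0, 0, 0, 0.04, 0, 0, -0.025, 0, 0, 0, 0.04, 0, 0, -0.0375, 0, 0, 0, 0.04, 0, 0, -0.05, 0, 0, 0, 0.04, 0, 0, -0.05, 0, 0, 0, 0.04, 0, 0, -0.025, 0, 0, 0, 0.04, 0, 0, 0, 0, 0, 0]' | python3 -m creep 
echo '[0.04, -0.0125, 0.0408, 0, 0, 0, 0, 0.04, -0.0245, 0.081, 0, 0, 0, 0, 0.04, -0.0295, 0.0975, 0, 0, 0, 0, 0.04, -0.0295, 0.0975, 0, 0, 0, 0, 0.04, -0.0295, 0.0975, 0, 0, 0, 0, 0.04, -0.0295, 0.0975, 0, 0, 0, 0, 0.04, -0.0245, 0.081, 0, 0, 0, 0, 0.04, -0.0168, 0.056, 0, 0, 0, 0]' | python3 -m creep >/dev/null
echo '[0.04, 0, 0, 0, 0, 0, 0, 0.04, 0, 0, 0.05, 0, 0, 0, 0.04, 0, 0, 0.05, 0, 0, 0, 0.04, 0, 0, 0.05, 0, 0, 0, 0.04, 0, 0, 0.025, 0, 0, 0, 0.04, 0, 0, 0, 0, 0, 0, 0.04, 0, 0, 0, 0, 0, 0, 0.04, 0, 0, 0, 0, 0, 0]' | python3 -m creep
python3 d.py 0.6058 -0.2953 0.038
```

```text
time_s: 11.45
tcp_pos: [0.5643, -0.0282, 0.1415]
ee_rot: [0.001, 0.974, 0.226, 0.003]
wrist_force: [1.0, -0.3, -0.2]
grip_width: 0.0502
grip_force: 15.0
time_s: 12.78
tcp_pos: [0.6063, -0.2955, 0.0686]
ee_rot: [0.0, 0.974, 0.226, 0.0]
wrist_force: [-0.8, 0.0, -0.5]
grip_width: 0.0503
grip_force: 15.0
delta tool [-0.0004 -0.0004  0.0306]
rotvec [ 0.001  -0.0008  0.0006] pos [ 0.6063 -0.2955  0.0686] q [-0.49  0.42  1.76  0.    0.96  0.62] w 0.0503 gf 15.0 F [-0.8  0.  -0.5] t 12.8
```

To row units: 0.01 m / 0.4 = 0.025, 0.005 m / 0.4 = 0.0125.

```bash

echo '[0.04, 0, 0, 0.025, 0, 0, 0, 0.04, 0, 0, 0.025, 0, 0, 0, 0.04, 0, 0, 0.0125, 0, 0, 0, 0.04, 0, 0, 0.0075, 0, 0, 0, 0.04, 0, 0, 0, 0, 0, 0, 0.04, 0, 0, 0, 0, 0, 0, 0.04, 0, 0, 0.0025, 0, 0, 0, 0.04, 0, 0, 0, 0, 0, 0]' | python3 -m creep >/dev/null
python3 d.py 0.6058 -0.2953 0.038
```

```text
delta tool [ 0.0002 -0.0003  0.0009]
rotvec [ 0.0004 -0.0002  0.0002] pos [ 0.6058 -0.2956  0.0389] q [-0.49  0.46  1.77 -0.    0.91  0.62] w 0.0503 gf 15.0 F [-0.6 -0.5 -0.3] t 13.4
```

To row units: 0.001 m / 0.4 = 0.0025, 0.0005 m / 0.4 = 0.0013.

```bash

echo '[0.04, 0, 0, 0.0025, 0, 0, 0, 0.04, 0, 0, 0.0013, 0, 0, 0, 0.04, 0, 0, 0, 0, 0, 0, 0.04, 0, 0, 0, 0, 0, 0]' | python3 -m creep
echo '[0.052, 0, 0, 0, 0, 0, 0, 0.056, 0, 0, 0, 0, 0, 0, 0.065, 0, 0, 0, 0, 0, 0, 0.088, 0, 0, 0, 0, 0, 0, 0.088, 0, 0, 0, 0, 0, 0, 0.088, 0, 0, 0, 0, 0, 0, 0.088, 0, 0, 0, 0, 0, 0]' | python3 -m creep >/dev/null
echo '[0.088, 0, 0, -0.0375, 0, 0, 0, 0.088, 0, 0, -0.0625, 0, 0, 0, 0.088, 0, 0, -0.0625, 0, 0, 0, 0.088, 0, 0, -0.0625, 0, 0, 0, 0.088, 0, 0, -0.0625, 0, 0, 0, 0.088, 0, 0, -0.0625, 0, 0, 0, 0.088, 0, 0, 0, 0, 0, 0, 0.088, 0, 0, 0, 0, 0, 0]' | python3 -m creep >/dev/null
python3 - <<'E'
from h import *
ims=grab("2")
near={"green_tier":((181,210),(449,179),.025,.012),"purple_tier":((442,232),(215,190),.025,.012),"blue_tier":((360,200),(289,217),.034,.014),"yellow_tier":((301,214),(342,192),.034,.014)}
for k,(s,t,r,h) in near.items():
    for n,p in(("scene",s),("top",t)):
        for b in blobs(ims[n],k.split("_")[0]):
            q=cen(hull(b))[0]
            if np.hypot(*(q-p))<25: print(k,n,q.round(1),cv2.boundingRect(b.astype(np.uint8)),int(b.sum()))
cv2.imwrite("pics/s2.png",cv2.resize(ims["scene"]["frame"][130:310,140:520,::-1],None,fx=2.1,fy=2.1,interpolation=2))
E
```

```text
time_s: 13.78
tcp_pos: [0.6059, -0.2957, 0.0378]
ee_rot: [0.0, 0.974, 0.226, 0.0]
wrist_force: [-1.2, 0.5, 2.9]
grip_width: 0.0505
grip_force: 15.0
green_tier scene [180.3 215.5] (162, 197, 39, 36) 673
green_tier top [447.5 182. ] (434, 165, 29, 31) 359
purple_tier scene [442.2 239.2] (421, 219, 42, 39) 761
purple_tier top [213.4 189.4] (196, 172, 36, 36) 741
blue_tier scene [360.5 198.9] (346, 187, 30, 25) 328
blue_tier top [288.9 216.6] (275, 203, 29, 28) 129
yellow_tier scene [299.5 211.4] (285, 199, 30, 26) 183
yellow_tier top [345.5 186.1] (331, 178, 26, 20) 51
yellow_tier top [340.5 199.3] (330, 192, 25, 14) 54
```

View pics/s2.png

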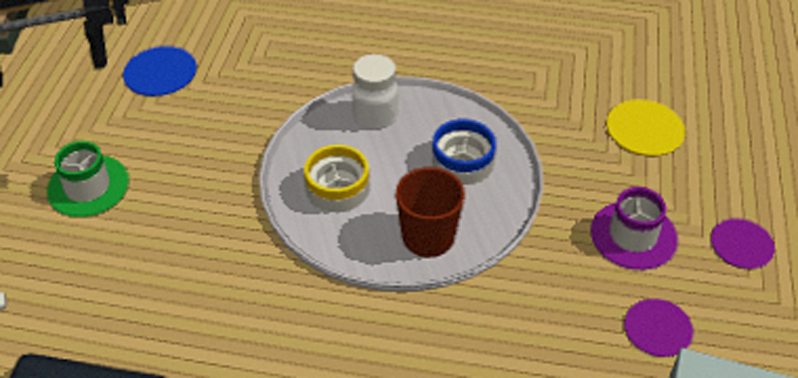

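Green and purple stand centred on their coasters (crop 82,170 and 637,220). The empty yellow and blue tiers are at (337,172) and (464,145). Next I'll measure the large tiers.

```bash
python3 - <<'E'
from h import *
ims=load("2")
H["yellow"]=(20,36)
for k,s,t in(("blue",(360,199),(289,217)),("yellow",(300,211),(343,192))):
    ce={}
    for n,p in(("scene",s),("top",t)):
        m=mask(ims[n],k); z=np.zeros_like(m); cv2.circle(z,p,22,255,-1); m&=z
        hh=hull(m); ce[n]=cen(hh)[0]; print(k,n,ce[n].round(1),cv2.boundingRect(m))
    v,f=solve(ims,ce,.034,.014); print(k,v.round(4),f.round(2))
E
python3 d.py 0.5621 -0.0273 0.024
```

```text
blue scene [360.5 198.9] (346, 187, 30, 25)
blue top [288.9 216.6] (275, 203, 29, 28)
blue [0.5002 0.0977 0.0385] [-0.12 -0.   -0.12  0.01]
yellow scene [299.7 211.7] (285, 199, 30, 26)
yellow top [342.9 191.6] (330, 178, 27, 28)
yellow [ 0.5624 -0.0277  0.0378] [-0.08 -0.01 -0.09  0.02]
delta tool [ 0.0794 -0.2594  0.153 ]
rotvec [-0.0006  0.0005  0.0002] pos [ 0.6051 -0.2953  0.1769] q [-0.49  0.31  1.68 -0.    1.14  0.62] w 0.088 gf 0.0 F [-0.6 -0.2  0.1] t 15.1
```

To row units: -0.037 m / 0.4 = -0.0925, 0.0113 m / 0.4 = 0.0283.

```bash

echo '[0.088, 0.0283, -0.0925, 0, 0, 0, 0, 0.088, 0.0283, -0.0925, 0, 0, 0, 0, 0.088, 0.0283, -0.0925, 0, 0, 0, 0, 0.088, 0.0283, -0.0925, 0, 0, 0, 0, 0.088, 0.0283, -0.0925, 0, 0, 0, 0, 0.088, 0.0283, -0.0925, 0, 0, 0, 0, 0.088, 0.0283, -0.0925, 0, 0, 0, 0, 0.088, 0, 0, 0, 0, 0, 0]' | python3 -m creep >/dev/null
echo '[0.088, 0, 0, 0, 0, 0, 0, 0.088, 0, 0, 0.05, 0, 0, 0, 0.088, 0, 0, 0.0625, 0, 0, 0, 0.088, 0, 0, 0.0625, 0, 0, 0, 0.088, 0, 0, 0.0375, 0, 0, 0, 0.088, 0, 0, 0.0125, 0, 0, 0, 0.088, 0, 0, 0, 0, 0, 0, 0.088, 0, 0, 0, 0, 0, 0]' | python3 -m creep >/dev/null
python3 d.py 0.5622 -0.0275 0.025
```

```text
delta tool [ 0.0003 -0.0017  0.062 ]
rotvec [-0.0002  0.0007 -0.001 ] pos [ 0.5627 -0.0291  0.087 ] q [-0.1   0.22  1.99 -0.    0.93  1.02] w 0.0884 gf 0.0 F [ 0.7 -0.9  0.4] t 16.5
```

To row units: 0.015 m / 0.4 = 0.0375, 0.01 m / 0.4 = 0.025.

```bash

echo '[0.088, 0, -0.0043, 0.0375, 0, 0, 0, 0.088, 0, 0, 0.0375, 0, 0, 0, 0.088, 0, 0, 0.0375, 0, 0, 0, 0.088, 0, 0, 0.025, 0, 0, 0, 0.088, 0, 0, 0.0125, 0, 0, 0, 0.088, 0, 0, 0.0025, 0, 0, 0, 0.088, 0, 0, 0, 0, 0, 0, 0.088, 0, 0, 0, 0, 0, 0]' | python3 -m creep
python3 d.py 0.5622 -0.0275 0.025
```

```text
time_s: 17.13
tcp_pos: [0.5628, -0.0267, 0.0272]
ee_rot: [0.0, 0.974, 0.226, 0.001]
wrist_force: [-0.1, 0.4, -0.2]
grip_width: 0.0881
grip_force: 0.0
delta tool [-0.0008  0.0004  0.0022]
rotvec [ 0.0009 -0.0014  0.0002] pos [ 0.5628 -0.0267  0.0272] q [-0.09  0.3   2.03 -0.    0.82  1.02] w 0.0881 gf 0.0 F [-0.1  0.4 -0.2] t 17.1
```

To row units: 0.002 m / 0.4 = 0.005, -0.0006 m / 0.4 = -0.0015.

```bash

echo '[0.088, -0.0015, 0.0008, 0.005, 0, 0, 0, 0.088, 0, 0, 0, 0, 0, 0, 0.058, 0, 0, 0, 0, 0, 0, 0.058, 0, 0, 0, 0, 0, 0, 0.058, 0, 0, 0, 0, 0, 0, 0.058, 0, 0, 0, 0, 0, 0, 0.058, 0, 0, 0, 0, 0, 0]' | python3 -m creep 20
python3 d.py 0.4067 0.2949 0.025
echo '[0.058, 0, 0, -0.0125, 0, 0, 0, 0.058, 0, 0, -0.025, 0, 0, 0, 0.058, 0, 0, -0.05, 0, 0, 0, 0.058, 0, 0, -0.0625, 0, 0, 0, 0.058, 0, 0, -0.0625, 0, 0, 0, 0.058, 0, 0, -0.0625, 0, 0, 0, 0.058, 0, 0, -0.025, 0, 0, 0, 0.058, 0, 0, 0, 0, 0, 0]' | python3 -m creep
```

```text
time_s: 17.72
tcp_pos: [0.5616, -0.0272, 0.0244]
ee_rot: [0.0, 0.974, 0.226, 0.0]
wrist_force: [0.2, -0.0, 1.1]
grip_width: 0.0671
grip_force: 20.1
delta tool [ 0.0027 -0.3574 -0.0007]
rotvec [ 0.0001 -0.0001  0.0002] pos [ 0.5616 -0.0272  0.0244] q [-0.09  0.3   2.03 -0.    0.81  1.02] w 0.0671 gf 20.1 F [ 0.2 -0.   1.1] t 17.7
time_s: 18.38
tcp_pos: [0.564, -0.0273, 0.1482]
ee_rot: [0.001, 0.974, 0.226, 0.003]
wrist_force: [0.7, -0.6, -0.9]
grip_width: 0.0667
grip_force: 20.1
```

```bash

echo '[0.058, 0, -0.0375, 0, 0, 0, 0, 0.058, 0, -0.0625, 0, 0, 0, 0, 0.058, 0.0018, -0.0875, 0, 0, 0, 0, 0.058, 0.0018, -0.1, 0, 0, 0, 0, 0.058, 0.0018, -0.1, 0, 0, 0, 0, 0.058, 0.0015, -0.1, 0, 0, 0, 0, 0.058, 0, -0.1, 0, 0, 0, 0, 0.058, 0, -0.1, 0, 0, 0, 0]' | python3 -m creep >/dev/null
echo '[0.058, 0, -0.0875, 0, 0, 0, 0, 0.058, 0, -0.0625, 0, 0, 0, 0, 0.058, 0, -0.0385, 0, 0, 0, 0, 0.058, 0, -0.0175, 0, 0, 0, 0, 0.058, 0, 0, 0, 0, 0, 0, 0.058, 0, 0, 0, 0, 0, 0, 0.058, 0, 0, 0, 0, 0, 0]' | python3 -m creep >/dev/null
python3 d.py 0.4067 0.2949 0.0244
```

```text
delta tool [ 0.0009 -0.0008  0.119 ]
rotvec [ 0.0006  0.0015 -0.0005] pos [0.4064 0.2939 0.1434] q [ 0.58  0.03  2.08 -0.    1.03  1.69] w 0.0666 gf 20.1 F [ 0.8 -0.5 -0.3] t 19.6
```

To row units: 0.025 m / 0.4 = 0.0625, 0.02 m / 0.4 = 0.05.

```bash

echo '[0.058, 0.0013, -0.0015, 0.0375, 0, 0, 0, 0.058, 0, 0, 0.0625, 0, 0, 0, 0.058, 0, 0, 0.0625, 0, 0, 0, 0.058, 0, 0, 0.05, 0, 0, 0, 0.058, 0, 0, 0.0375, 0, 0, 0, 0.058, 0, 0, 0.02, 0, 0, 0, 0.058, 0, 0, 0, 0, 0, 0, 0.058, 0, 0, 0, 0, 0, 0]' | python3 -m creep >/dev/null
python3 d.py 0.4067 0.2949 0.0244
echo '[0.058, 0, 0, 0, 0, 0, 0, 0.058, 0, 0, 0, 0, 0, 0]' | python3 -m creep >/dev/null
python3 d.py 0.4067 0.2949 0.0244
```

```text
delta tool [-0.0004 -0.0001  0.0118]
rotvec [ 0.0002  0.0006 -0.0011] pos [0.4071 0.295  0.0362] q [ 0.58  0.19  2.15 -0.    0.81  1.69] w 0.0669 gf 20.1 F [ 0.5  0.3 -1.5] t 20.3
delta tool [-0.0018  0.0006  0.0132]
rotvec [-0.0003 -0.0027 -0.0002] pos [0.408  0.2962 0.0376] q [ 0.58  0.18  2.15 -0.    0.81  1.69] w 0.0669 gf 20.1 F [-0.2 -0.8  0.3] t 20.5
```

To row units: 0.006 m / 0.4 = 0.015, 0.004 m / 0.4 = 0.01.

```bash

echo '[0.058, -0.002, 0, 0.015, 0, 0, 0, 0.058, 0, 0, 0.01, 0, 0, 0, 0.058, 0, 0, 0, 0, 0, 0, 0.058, 0, 0, 0, 0, 0, 0, 0.058, 0, 0, 0.0025, 0, 0, 0, 0.058, 0, 0, 0, 0, 0, 0, 0.058, 0, 0, 0, 0, 0, 0]' | python3 -m creep >/dev/null
python3 d.py 0.4067 0.2949 0.0244
```

```text
delta tool [0.0004 0.0008 0.0008]
rotvec [-0.      0.      0.0003] pos [0.406  0.2954 0.0252] q [0.58 0.2  2.16 0.   0.78 1.69] w 0.0672 gf 20.1 F [-0.7 -0.1 -1.5] t 21.1
```

To row units: 0.0006 m / 0.4 = 0.0015, 0.0004 m / 0.4 = 0.001.

```bash

echo '[0.058, 0.001, 0.0015, 0.0015, 0, 0, 0, 0.058, 0, 0, 0.0015, 0, 0, 0, 0.058, 0, 0, 0, 0, 0, 0, 0.058, 0, 0, 0, 0, 0, 0]' | python3 -m creep
python3 d.py 0.4067 0.2949 0.0244
```

```text
time_s: 21.38
tcp_pos: [0.4069, 0.2951, 0.0243]
ee_rot: [-0.0, 0.974, 0.226, 0.0]
wrist_force: [-0.5, -1.3, 2.9]
grip_width: 0.0668
grip_force: 20.2
delta tool [-0.0003  0.0001 -0.0001]
rotvec [ 0.0001 -0.0004  0.0003] pos [0.4069 0.2951 0.0243] q [ 0.58  0.2   2.16 -0.    0.78  1.69] w 0.0668 gf 20.2 F [-0.5 -1.3  2.9] t 21.4
```

To row units: 0.04 m / 0.4 = 0.1, -0.0028 m / 0.4 = -0.007.

```bash

echo '[0.07, 0, 0, 0, 0, 0, 0, 0.074, 0, 0, 0, 0, 0, 0, 0.08, 0, 0, 0, 0, 0, 0, 0.088, 0, 0, 0, 0, 0, 0, 0.088, 0, 0, 0, 0, 0, 0, 0.088, 0, 0, 0, 0, 0, 0]' | python3 -m creep
echo '[0.088, 0, 0, -0.0375, 0, 0, 0, 0.088, 0, 0, -0.0625, 0, 0, 0, 0.088, 0, 0, -0.075, 0, 0, 0, 0.088, 0, 0, -0.075, 0, 0, 0, 0.088, 0, 0, -0.05, 0, 0, 0, 0.088, 0, 0, 0, 0, 0, 0]' | python3 -m creep >/dev/null
echo '[0.088, -0.007, 0.075, 0, 0, 0, 0, 0.088, 0, 0.1, 0, 0, 0, 0, 0.088, 0, 0.1, 0, 0, 0, 0, 0.088, 0, 0.1, 0, 0, 0, 0, 0.088, 0, 0.095, 0, 0, 0, 0, 0.088, 0, 0.075, 0, 0, 0, 0, 0.088, 0, 0, 0, 0, 0, 0, 0.088, 0, 0, 0, 0, 0, 0]' | python3 -m creep >/dev/null
echo '[0.088, 0, 0, 0.0375, 0, 0, 0, 0.088, 0, 0, 0.0625, 0, 0, 0, 0.088, 0, 0, 0.05, 0, 0, 0, 0.088, 0, 0, 0.025, 0, 0, 0, 0.088, 0, 0, 0, 0, 0, 0, 0.088, 0, 0, 0, 0, 0, 0, 0.088, 0, 0, 0, 0, 0, 0]' | python3 -m creep >/dev/null
python3 d.py 0.5004 0.0978 0.025
```

```text
time_s: 21.88
tcp_pos: [0.4066, 0.295, 0.0239]
ee_rot: [-0.0, 0.974, 0.226, -0.0]
wrist_force: [0.1, 1.2, 0.1]
grip_width: 0.0879
grip_force: 0.0
delta tool [-0.0007  0.0007  0.0498]
rotvec [ 0.0003 -0.0012  0.0011] pos [0.5007 0.0987 0.0748] q [0.15 0.14 2.11 0.   0.89 1.26] w 0.0878 gf 0.0 F [-0.5  0.3  0.2] t 23.6
```

```bash

echo '[0.088, -0.001, 0.0015, 0.0375, 0, 0, 0, 0.088, 0, 0, 0.0375, 0, 0, 0, 0.088, 0, 0, 0.025, 0, 0, 0, 0.088, 0, 0, 0.015, 0, 0, 0, 0.088, 0, 0, 0.0063, 0, 0, 0, 0.088, 0, 0, 0, 0, 0, 0, 0.088, 0, 0, 0, 0, 0, 0, 0.088, 0, 0, 0, 0, 0, 0]' | python3 -m creep >/dev/null
python3 d.py 0.5004 0.0978 0.025
```

```text
delta tool [-0.0001 -0.0005  0.0013]
rotvec [ 0.0004 -0.0013  0.0001] pos [0.5007 0.0974 0.0263] q [0.14 0.21 2.14 0.   0.79 1.26] w 0.0881 gf 0.0 F [ 1.  -1.   1.3] t 24.3
```

To row units: 0.001 m / 0.4 = 0.0025.

```bash

echo '[0.088, 0, 0, 0.0025, 0, 0, 0, 0.058, 0, 0, 0, 0, 0, 0, 0.058, 0, 0, 0, 0, 0, 0, 0.058, 0, 0, 0, 0, 0, 0, 0.058, 0, 0, 0, 0, 0, 0, 0.058, 0, 0, 0, 0, 0, 0]' | python3 -m creep 20
python3 d.py 0.4133 -0.282 0.025
echo '[0.058, 0, 0, -0.0125, 0, 0, 0, 0.058, 0, 0, -0.025, 0, 0, 0, 0.058, 0, 0, -0.05, 0, 0, 0, 0.058, 0, 0, -0.0625, 0, 0, 0, 0.058, 0, 0, -0.0625, 0, 0, 0, 0.058, 0, 0, -0.0625, 0, 0, 0, 0.058, 0, 0, -0.025, 0, 0, 0, 0.058, 0, 0, 0, 0, 0, 0]' | python3 -m creep
```

```text
time_s: 24.8
tcp_pos: [0.5001, 0.0973, 0.0246]
ee_rot: [-0.0, 0.974, 0.226, 0.0]
wrist_force: [-0.6, 0.3, 1.0]
grip_width: 0.0674
grip_force: 20.0
delta tool [-0.2448  0.3024 -0.0004]
rotvec [-0.     -0.0001  0.0001] pos [0.5001 0.0973 0.0246] q [0.14 0.21 2.14 0.   0.79 1.26] w 0.0674 gf 20.0 F [-0.6  0.3  1. ] t 24.8
time_s: 25.47
tcp_pos: [0.5025, 0.0977, 0.1483]
ee_rot: [0.0, 0.974, 0.226, 0.004]
wrist_force: [1.0, 0.6, -0.4]
grip_width: 0.067
grip_force: 20.0
```

To row units: 0.0252 m / 0.4 = 0.063, -0.0204 m / 0.4 = -0.051.

```bash

echo '[0.058, -0.0255, 0.0315, 0, 0, 0, 0, 0.058, -0.051, 0.063, 0, 0, 0, 0, 0.058, -0.051, 0.063, 0, 0, 0, 0, 0.058, -0.051, 0.063, 0, 0, 0, 0, 0.058, -0.051, 0.063, 0, 0, 0, 0, 0.058, -0.051, 0.063, 0, 0, 0, 0, 0.058, -0.051, 0.063, 0, 0, 0, 0, 0.058, -0.051, 0.063, 0, 0, 0, 0]' | python3 -m creep >/dev/null
echo '[0.058, -0.051, 0.063, 0, 0, 0, 0, 0.058, -0.051, 0.063, 0, 0, 0, 0, 0.058, -0.051, 0.063, 0, 0, 0, 0, 0.058, -0.051, 0.063, 0, 0, 0, 0, 0.058, -0.0255, 0.0315, 0, 0, 0, 0, 0.058, 0, 0, 0, 0, 0, 0, 0.058, 0, 0, 0, 0, 0, 0, 0.058, 0, 0, 0, 0, 0, 0]' | python3 -m creep >/dev/null
echo '[0.058, 0, 0, 0.0375, 0, 0, 0, 0.058, 0, 0, 0.0625, 0, 0, 0, 0.058, 0, 0, 0.0625, 0, 0, 0, 0.058, 0, 0, 0.05, 0, 0, 0, 0.058, 0, 0, 0.0375, 0, 0, 0, 0.058, 0, 0, 0.02, 0, 0, 0, 0.058, 0, 0, 0, 0, 0, 0, 0.058, 0, 0, 0, 0, 0, 0]' | python3 -m creep >/dev/null
python3 d.py 0.4133 -0.282 0.0246
```

```text
delta tool [-0.0005  0.0008  0.0117]
rotvec [-0.0009  0.0004  0.0015] pos [ 0.4134 -0.281   0.0363] q [-0.65  0.18  2.15  0.    0.81  0.47] w 0.0669 gf 20.0 F [-0.1 -0.5 -1.4] t 27.5
```

The manual's scale: shifts go in shares of 0.4 m and turns go in shares of 4 rad. Converting my numbers, 0.006 m / 0.4 = 0.015, 0.004 m / 0.4 = 0.01.

```bash

echo '[0.058, -0.0008, 0.0015, 0.015, 0, 0, 0, 0.058, 0, 0, 0.01, 0, 0, 0, 0.058, 0, 0, 0, 0, 0, 0, 0.058, 0, 0, 0, 0, 0, 0, 0.058, 0, 0, 0.0013, 0, 0, 0, 0.058, 0, 0, 0, 0, 0, 0, 0.058, 0, 0, 0, 0, 0, 0, 0.058, 0, 0, 0, 0, 0, 0]' | python3 -m creep >/dev/null
python3 d.py 0.4133 -0.282 0.0246
```

```text
delta tool [ 0.0003 -0.0007  0.0016]
rotvec [ 0.0003 -0.0001  0.    ] pos [ 0.4134 -0.2828  0.0262] q [-0.65  0.2   2.16 -0.    0.79  0.47] w 0.0665 gf 20.0 F [-0.2 -0.7 -0.3] t 28.1
```

```bash

echo '[0.058, 0.0008, -0.0013, 0.0025, 0, 0, 0, 0.058, 0, 0, 0.0013, 0, 0, 0, 0.058, 0, 0, 0.001, 0, 0, 0, 0.058, 0, 0, 0, 0, 0, 0, 0.058, 0, 0, 0, 0, 0, 0]' | python3 -m creep
python3 d.py 0.4133 -0.282 0.0246
```

```text
time_s: 28.55
tcp_pos: [0.4134, -0.2821, 0.0246]
ee_rot: [-0.0, 0.974, 0.226, -0.0]
wrist_force: [-1.9, 1.1, 5.5]
grip_width: 0.0671
grip_force: 20.0
delta tool [-0.0001 -0.0001  0.    ]
rotvec [-0.0002  0.0001  0.0002] pos [ 0.4134 -0.2821  0.0246] q [-0.65  0.2   2.16  0.    0.78  0.47] w 0.0671 gf 20.0 F [-1.9  1.1  5.5] t 28.6
```

To row units: -0.035 m / 0.4 = -0.0875, -0.03 m / 0.4 = -0.075.

```bash

echo '[0.07, 0, 0, 0, 0, 0, 0, 0.074, 0, 0, 0, 0, 0, 0, 0.08, 0, 0, 0, 0, 0, 0, 0.088, 0, 0, 0, 0, 0, 0, 0.088, 0, 0, 0, 0, 0, 0, 0.088, 0, 0, 0, 0, 0, 0]' | python3 -m creep
echo '[0.088, 0, 0, -0.0375, 0, 0, 0, 0.088, 0, 0, -0.0625, 0, 0, 0, 0.088, 0, 0, -0.0875, 0, 0, 0, 0.088, 0, 0, -0.0875, 0, 0, 0, 0.088, 0, 0, -0.0875, 0, 0, 0, 0.088, 0, 0, -0.0875, 0, 0, 0, 0.088, 0, 0, -0.075, 0, 0, 0, 0.088, 0, 0, -0.05, 0, 0, 0]' | python3 -m creep >/dev/null
echo '[0.088, 0.0375, -0.075, 0, 0, 0, 0, 0.088, 0.0375, -0.075, 0, 0, 0, 0, 0.088, 0.0375, -0.075, 0, 0, 0, 0, 0.088, 0.0375, -0.075, 0, 0, 0, 0, 0.088, 0.0375, -0.075, 0, 0, 0, 0, 0.088, 0.0375, -0.075, 0, 0, 0, 0, 0.088, 0.0375, -0.075, 0, 0, 0, 0, 0.088, 0, 0, 0, 0, 0, 0]' | python3 -m creep
python3 - <<'E'
from h import *
ims=grab("3")
a=cv2.resize(ims["scene"]["frame"][130:310,140:520,::-1],None,fx=2.1,fy=2.1,interpolation=2)
b=cv2.resize(ims["top"]["frame"][120:280,140:500,::-1],(a.shape[1],220),interpolation=2)
cv2.imwrite("pics/s3.png",np.vstack([a,b]))
E
```

```text
time_s: 29.05
tcp_pos: [0.4133, -0.282, 0.024]
ee_rot: [-0.0, 0.974, 0.226, -0.0]
wrist_force: [0.5, 0.3, -0.5]
grip_width: 0.0878
grip_force: 0.0
time_s: 30.38
tcp_pos: [0.4147, -0.0427, 0.254]
ee_rot: [-0.001, 0.974, 0.228, 0.0]
wrist_force: [0.4, 0.3, -0.4]
grip_width: 0.0878
grip_force: 0.0
```

View pics/s3.png

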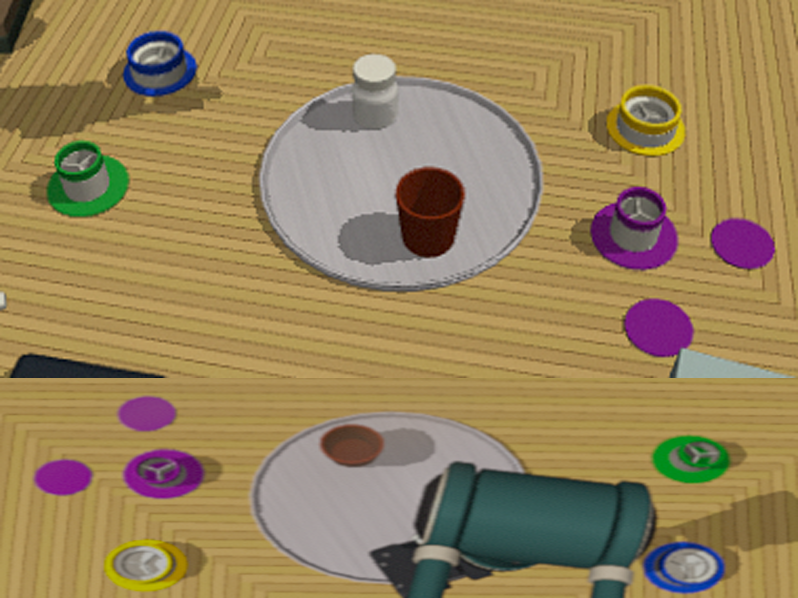

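All four tiers stand upright and centred on their own coasters: blue (160,65), green (85,170), yellow (648,118) and purple (637,220). The cup and jar have not moved, and the gripper is clear at z 0.25. Handing in.

```bash
python3 -c "
from plant import arm
print(arm.sign_off())"
```

```text
the job is handed in; nothing more can be done
None
```

All four tiers were set down upright and released on the coasters of their own colours, with the purple one on the largest purple disc; the cup and jar looked undisturbed, and I handed the job in at about 30 s (no verdict came back).

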